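# Pass a glass billet through the kiln queue gate

## Task

Find the thick rectangular glass billet among the loose glass on the cutting bench and lay it flat on the plywood apron in front of the kiln queue tray's sprung gate. Then slide it along the floor of the tray, pushing the flap open with it, until it lies flat inside the railed pen far enough that the flap springs fully shut behind it.

Things in the scene. Friction and masses are not known exactly. Their poses are not given: they have to be found in the camera images.
- billet: glass billet: solid dark-blue block 60 (own x) x 45 (y) x 30 mm tall (z up), 0.14-0.28 kg, lying flat on the bench; origin at the centre of its underside. The only thick rectangular block: the other glass of that colour (disc 64 mm across and 14 thick, slender bar 110 x 22 x 15, thin tile 62 x 62 x 6) is not wanted.
- tray: kiln queue tray, fixed: plywood floor 120 mm wide, its upper face 5 mm over the bench. Origin at bench height, mid-gate; own +x leads through the gate, y to its left, z up. x = -135 to -11 mm: open apron without walls. Gate at x = 0 between two small posts (y = +-44 mm, 52 mm high over the bench). x = -5 to 195 mm: the railed pen.
- pen (a point): point on the floor in the middle of the pen, at the tray's x = 115 mm, y = 0, 5 mm over the bench; axes as the tray's. Wooden rails 12 mm thick, their tops 40 mm over the bench, stand 76 mm apart (38 mm either side of this point); a cross rail closes the far end, its near face 68 mm beyond this point. Open above: fingers may come through the gate with the part.
- flap (a joint): gate flap angle, rad: 0 shut, 1.57 swung fully into the pen. Upright aluminium plate 71 mm wide, 3 thick, 8 to 46 mm over the bench, on a vertical hinge at the tray's x = 0, y = +37 mm. A light spring (under 2 N at the free edge) shuts it on a stop; it opens only towards the tray's +x. It shuts once the part lies wholly beyond its 72 mm sweep (tray x over 75 mm).

How it is judged:
By the outcome, as a careful person would: the job done as asked, in the order asked, and still so for the second after the job is handed in, with the robot touching nothing.
It also fails if it takes over 61 s, if anything falls off the work surface, if the arm or the gripper's body presses on something with over 40 N, if the wrist force passes 120 N, or if a joint passes its speed limit or range.

## Robot

A 6-joint arm with a two-finger parallel gripper is mounted at the origin on the work surface. World frame = base frame: x ahead of the robot, y to its left, z up, the work surface at z = 0. Lengths are in mm, angles in degrees, forces in N, time in s.
With the tool pointing down it reaches from about 275 to 825 mm from the base axis. Payload 4.9 kg.
Tool frame: the origin (TCP) lies midway between the tips of the shut fingers; the grasp point (between the pads) lies 19 mm behind it; x points along the fingers, y is the direction in which the jaws open and shut, and the axes are right-handed (so a half turn about x gives the same grasp; the last joint's range is limited). The gripper opens to 85 mm and grips with 20 to 120 N. Pads are 22 mm wide; open, the fingers measure 114 mm over their backs; the gripper's body (76 mm by 85 mm) begins 54 mm behind the grasp point. The pads swing forward as they close: fully open they stand 13 mm farther back than shut.
Start: joints at [-7.689, 18.69, -11.035, 60.275, 0, 82.311], TCP at [550.017, 0.009, 231.281] pointing down, gripper open.
Joint ranges: [-152.03, 152.03], [-55.5, 102.48], [-74.3, 77.21], [-110.64, 120.58], [-84.22, 78.4], [-180, 180]. Speed limits (degrees/s): [147.25, 147.25, 180, 180, 180, 180].

## Interface

Orientations are given as [roll, pitch, yaw] about the fixed x, y, z axes, in that order (R = Rz(yaw) Ry(pitch) Rx(roll)).
In Python, from cell import get_obs, optics, ctrl gives the robot as it stands.
- The arm moves only by the shell command python3 -m creep 'ROWS' [FORCE]. ROWS is JSON, a list of rows, each an object of numbers: "gripper": the opening, from -1 (shut) to 1 (fully open); "tx", "ty", "tz": the shift along the tool's x, y, z in m; "rx", "ry", "rz": the turn, a rotation vector about the tool's x, y, z in rad. In form: [{"gripper": .., "tx": .., "ty": .., "tz": .., "rx": .., "ry": .., "rz": ..}, ...]. A call has 1 to 20 rows; each row shifts and turns the commanded pose from where the row before left it, along the tool's axes as they then stand; what a row does not reach is not made up. A row lasts 1/12 s, in which the tool goes at most 41.7 mm and 7.16 degrees, less where a joint would pass 70% of its speed; a pose out of reach is approached as far as the arm can. A call is refused whole if a number of a shift passes 0.0417 or a number of a turn 0.125, either way. A call with a gripper value outside its range is refused whole. The fingers move at their own pace and stop on an object; FORCE is the grip in N (left out, the last holds). Time passes only in rows, so rows that do not move let the fingers close. It gives the time, the measured TCP pose, the force and the opening at its end, in the units of the state.
- get_obs(): the state, without advancing time (a new reading comes with each control period).
- optics.snapshot(name): name is "scene" or "side" or "wrist"; returns a dict with "img" (420x560x3 uint8, blue, green, red), "fovy" (degrees; the focal length in pixels is half the picture's height over the tangent of half this angle, whatever the lens; pixels are square), "cx", "cy" (the principal point, pixels), "pose" (4x4, takes a point from camera to world coordinates); the wrist camera has in their place "hand_eye" (4x4, takes a point from camera to tool coordinates, whose origin is the TCP and whose axes are the tool frame's). Camera axes: x right, y down, z forward; pixel columns grow to the right and rows downward; lengths in mm; the calibration is good to about 2 mm. A picture is of the moment at which its call begins: read the wrist's pose just before it. There is no depth.
- ctrl.sign_off(): hands the job in, once; it reports no verdict.
The state is a dict: "t": time; "joints": joint angles; "qd": joint speeds; "effort": joint torques, N m; "tool_pos": TCP position; "orientation": TCP orientation; "force": force on the tool from outside, world axes, zero at the start; "wrist_torque": the same for the moment, N m; "gripper_width": opening from 0.0 (shut) to 1.0 (fully open).
Only numpy, scipy, OpenCV 4.12 (cv2) and the standard library are available. Lean on these libraries where they do the work, as an engineer would, in place of code of your own. Each camera call takes 0.05 s, during which the arm holds its last target. There are 200 camera calls.

## Working session

There is one attempt and no reset: what is moved stays moved. The work goes in short steps, Python scripts to look and compute and a shell command to move; the robot and the scene stay as the last step left them, time stands still between calls to the robot, and variables do not carry over. Pictures are saved under pics/ and viewed, about 8 in all and at most 12, crops included, and the job is handed in when it is done.

```bash
mkdir -p pics
cat > h.py <<'E'
import numpy as np, cv2
from cell import get_obs, optics, ctrl
from scipy.spatial.transform import Rotation as R
def snap(name,fn):
    o=get_obs(); s=optics.snapshot(name); cv2.imwrite('pics/'+fn,s['img'])
    T=s['pose'] if 'pose' in s else None
    if T is None:
        W=np.eye(4); W[:3,:3]=R.from_euler('xyz',o['orientation'],degrees=True).as_matrix(); W[:3,3]=o['tool_pos']
        T=W@np.array(s['hand_eye'])
    h,w=s['img'].shape[:2]
    np.savez('pics/'+fn+'.npz',T=T,f=h/2/np.tan(np.radians(s['fovy']/2)),c=[s['cx'],s['cy']])
def world(fn,uv,z):
    d=np.load('pics/'+fn+'.npz'); T=d['T']; uv=np.atleast_2d(uv).astype(float)
    r=np.c_[(uv-d['c'])/d['f'],np.ones(len(uv))]@T[:3,:3].T
    return T[:3,3]+r*((np.broadcast_to(z,len(uv))-T[2,3])/r[:,2])[:,None]
def proj(fn,P):
    d=np.load('pics/'+fn+'.npz'); T=d['T']; p=(np.atleast_2d(P)-T[:3,3])@T[:3,:3]
    return p[:,:2]/p[:,2:]*d['f']+d['c']
E
python3 - <<'E'
from h import *
o=get_obs();print(o)
snap('scene','s1.png');snap('side','d1.png');snap('wrist','w1.png')
for n in('s1','d1','w1'):
    d=np.load(f'pics/{n}.png.npz');print(n,d['T'].round(2).tolist(),d['f'],d['c'])
i=cv2.imread('pics/s1.png');cv2.imwrite('pics/s1b.png',cv2.resize(i,(800,600),interpolation=3))
E
```

```text
{'t': 0.0, 'joints': array([-7.68795966e+00,  1.87312804e+01, -1.10892048e+01,  6.02769077e+01,
        1.62146823e-04,  8.23090694e+01]), 'qd': array([-0.05520564,  0.08888325, -0.08205051,  0.01271719,  0.01559157,
        0.00350311]), 'effort': array([-1.24197268e-03, -4.43398941e+01,  2.62443137e+01,  1.56443648e-02,
       -1.97191571e-04, -6.55614656e-06]), 'tool_pos': array([5.49429875e+02, 1.00166176e-01, 2.30528952e+02]), 'orientation': array([-97.78632064,  89.90260694, 172.2166502 ]), 'force': array([0.23646225, 0.26097539, 0.6447208 ]), 'wrist_torque': array([ 0.00042255,  0.00487057, -0.00965518]), 'gripper_width': 1.0009505566822956}
s1 [[0.72, 0.6, -0.35, 905.58], [0.69, -0.62, 0.37, -370.27], [0.0, -0.51, -0.86, 975.19], [0.0, 0.0, 0.0, 1.0]] 500.58690631012666 [279.51727485 213.42653914]
d1 [[-0.87, -0.38, 0.32, 228.55], [-0.49, 0.67, -0.55, 554.33], [-0.01, -0.63, -0.77, 773.29], [0.0, 0.0, 0.0, 1.0]] 415.9297269673027 [275.39175458 201.05980857]
w1 [[1.0, 0.0, -0.0, 549.69], [-0.0, -0.95, -0.3, 76.22], [-0.0, 0.3, -0.95, 372.95], [0.0, 0.0, 0.0, 1.0]] 319.13517056453605 [280.05679613 208.41331717]
```

View pics/s1b.png

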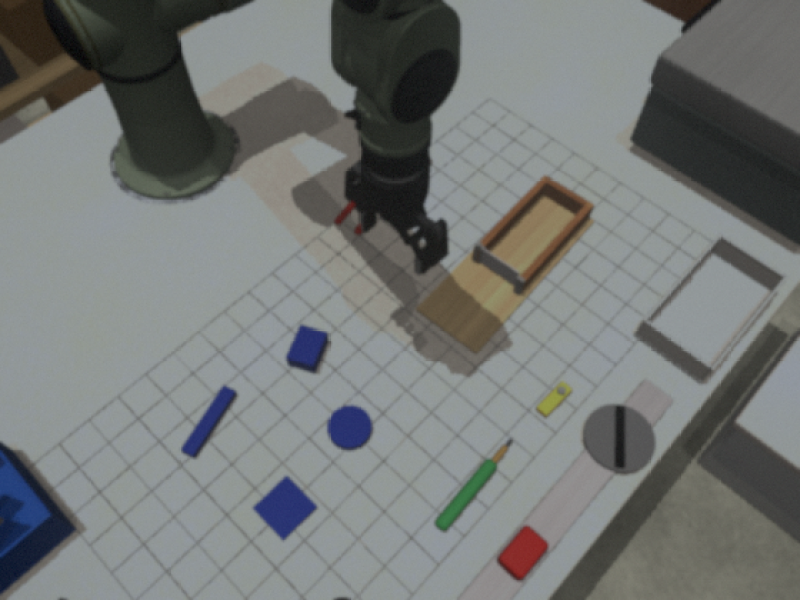

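View pics/w1.png

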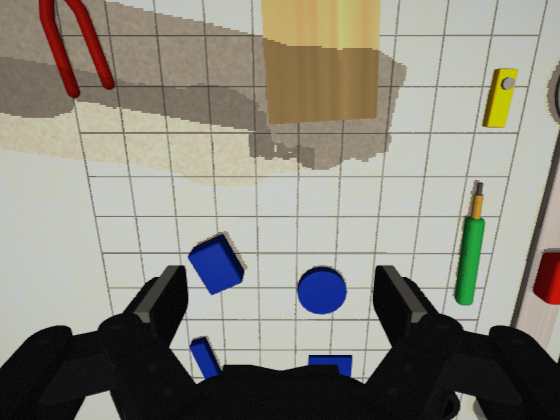

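The scene view shows the billet at about (308,348) of the enlarged picture and the tray running from (450,320) to (570,195). The wrist view shows the billet at (216,264) and the apron's front edge at v≈122. I'll enlarge both.

Run:
```python
from h import *
w=cv2.imread('pics/w1.png');s=cv2.imread('pics/s1.png')
a=cv2.resize(w[225:305,175:255],(400,400),interpolation=2)   # x5
b=cv2.resize(s[110:260,280:430],(400,400),interpolation=2)  # x2.667
c=np.hstack([a,b]);cv2.imwrite('pics/c1.png',c)
```

```text
(no output)
```

View pics/c1.png

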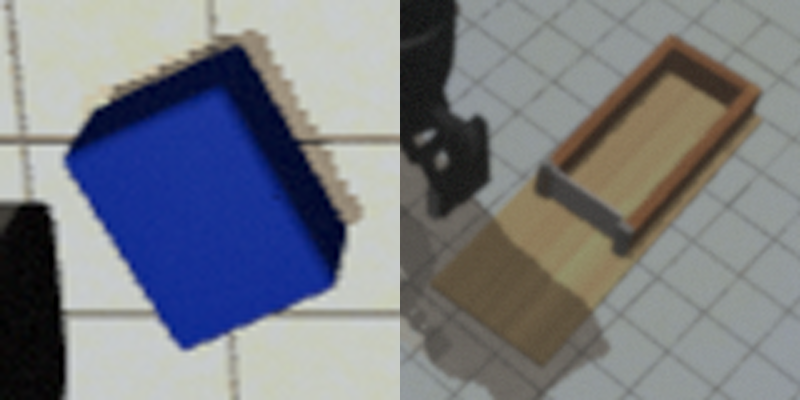

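Run:
```python
from h import *
q=np.array([(66,158),(222,88),(335,285),(185,350)])/5+[174.6,224.6]
p=world('w1.png',q,30)[:,:2];print(p.round(1),p.mean(0).round(1))
for i in range(4):
    e=p[(i+1)%4]-p[i];print(np.hypot(*e).round(1),np.degrees(np.arctan2(e[1],e[0])).round(1))
b=world('w1.png',np.array([(240,43),(345,232)])/5+[174.6,224.6],0);print('base',b.round(1))
f=world('w1.png',[(268,123),(377,118)],5)[:,:2];print('apron w',f.round(1))
k=150/400
f2=world('s1.png',np.array([(32,283),(145,365)])*k+[279.7,109.7],5)[:,:2];print('apron s',f2.round(1))
r=world('s1.png',np.array([(272,35),(360,92)])*k+[279.7,109.7],40)[:,:2];print('rail',r.round(1))
d=r.mean(0)-f2.mean(0);print(np.hypot(*d),np.degrees(np.arctan2(d[1],d[0])))
```

```text
[[ 440.   -90.3]
 [ 477.9  -72.3]
 [ 502.3 -124.1]
 [ 464.7 -142.2]] [ 471.2 -107.2]
42.0 25.3
57.3 -64.7
41.7 -154.3
57.5 115.5
base [[ 476.8  -73.1    0. ]
 [ 501.4 -126.     0. ]]
apron w [[535.6  60.9]
 [656.6  66.2]]
apron s [[538.8  61.1]
 [657.6  68. ]]
rail [[532.2 388.4]
 [629.  390.2]]
325.20011166347825 93.09601343902479
```

```bash
cat >> h.py <<'E'
def delta(target,ydir):
    "tool-frame shift (mm, current axes) to target and rx (rad) to bring tool y to world heading ydir mod 180"
    o=get_obs();M=R.from_euler('xyz',o['orientation'],degrees=True)
    y=M.as_matrix()[:,1];h=np.degrees(np.arctan2(y[1],y[0]));a=(ydir-h+90)%180-90
    print('t',round(o['t'],2),'pos',o['tool_pos'].round(1),'F',o['force'].round(1),'w',round(o['gripper_width'],3),'heading',h.round(2))
    print('shift',M.inv().apply(np.array(target)-o['tool_pos']).round(1),'rx',-np.radians(a).round(4)); print(M.as_matrix().round(3).tolist())
E
python3 -c "
from h import *
delta([471,-107,120],25.3)"
```

```text
t 0.15 pos [5.496e+02 1.000e-01 2.307e+02] F [ 0.2 -0.3 -0. ] w 1.002 heading -0.0
shift [110.8 -78.4 107.1] rx -0.4416
[[-0.001, 1.0, -0.0], [0.0, -0.0, -1.0], [-1.0, -0.001, -0.0]]
```

```bash
python3 -m creep '[{"ty":-0.013,"tz":0.018,"tx":0.01},{"ty":-0.013,"tz":0.018,"tx":0.02},{"ty":-0.013,"tz":0.018,"tx":0.02},{"ty":-0.013,"tz":0.018,"tx":0.02},{"ty":-0.013,"tz":0.018,"tx":0.02},{"ty":-0.0134,"tz":0.017,"tx":0.02},{"rx":-0.11},{"rx":-0.11},{"rx":-0.11},{"rx":-0.1116},{"rx":0},{"rx":0}]'
python3 - <<'E'
from h import *
delta([471,-107,3],25.3)
snap('wrist','w2.png')
E
```

```text
t 0.15 pos [5.496e+02 1.000e-01 2.307e+02] F [ 0.2 -0.3 -0. ] w 1.002 heading -0.0
shift [227.8 -78.3 107.1] rx -0.4416
[[-0.001, 1.0, -0.0], [0.0, -0.0, -1.0], [-1.0, -0.001, -0.0]]validation failed for argument at $[0]...
```

View pics/w2.png

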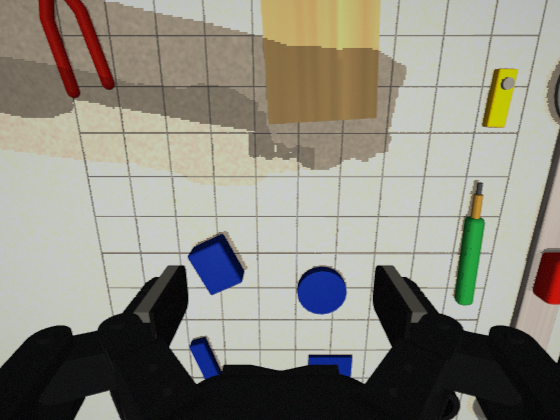

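The move was refused, so the picture is unchanged; the rows probably need every key.

```bash
python3 -m creep '[{"gripper":1,"tx":0.01,"ty":-0.013,"tz":0.018,"rx":0,"ry":0,"rz":0},{"gripper":1,"tx":0.02,"ty":-0.013,"tz":0.018,"rx":0,"ry":0,"rz":0},{"gripper":1,"tx":0.02,"ty":-0.013,"tz":0.018,"rx":0,"ry":0,"rz":0},{"gripper":1,"tx":0.02,"ty":-0.013,"tz":0.018,"rx":0,"ry":0,"rz":0},{"gripper":1,"tx":0.02,"ty":-0.013,"tz":0.018,"rx":0,"ry":0,"rz":0},{"gripper":1,"tx":0.02,"ty":-0.013,"tz":0.017,"rx":0,"ry":0,"rz":0},{"gripper":1,"tx":0,"ty":0,"tz":0,"rx":-0.11,"ry":0,"rz":0},{"gripper":1,"tx":0,"ty":0,"tz":0,"rx":-0.11,"ry":0,"rz":0},{"gripper":1,"tx":0,"ty":0,"tz":0,"rx":-0.11,"ry":0,"rz":0},{"gripper":1,"tx":0,"ty":0,"tz":0,"rx":-0.11,"ry":0,"rz":0},{"gripper":1,"tx":0,"ty":0,"tz":0,"rx":0,"ry":0,"rz":0},{"gripper":1,"tx":0,"ty":0,"tz":0,"rx":0,"ry":0,"rz":0}]'
python3 - <<'E'
from h import *
delta([471,-107,3],25.3)
snap('wrist','w3.png')
E
```

```text
t: 1.2
tool_pos: [471.9, -107.0, 121.2]
orientation: [-134.7, 90.0, 160.4]
force: [-0.5, 0.1, -0.9]
gripper_width: 1.003
t 1.2 pos [ 471.9 -107.   121.2] F [-0.5  0.1 -0.9] w 1.003 heading 25.05
shift [118.2  -0.8  -0.4] rx -0.0044
[[-0.0, 0.906, 0.423], [0.0, 0.423, -0.906], [-1.0, -0.0, -0.0]]
```

View pics/w3.png

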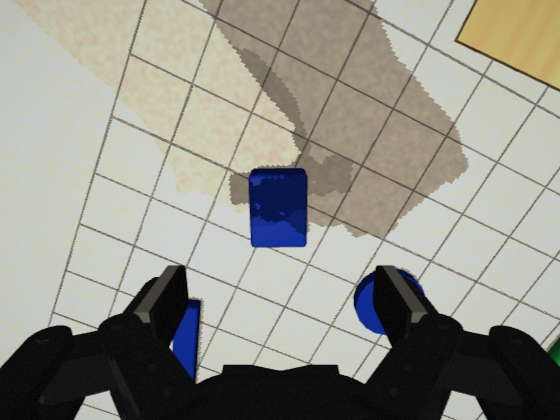

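The billet (250–307, 170–247) is square to the jaws. The disc (388,302) and the bar (187,335) appear close to the fingers, so I'll check that clearance.

Run:
```python
from h import *
o=get_obs();M=R.from_euler('xyz',o['orientation'],degrees=True)
for n,uv,z in(('billet',[(250,175),(306,175),(307,245),(252,246)],30),('disc L/top/w1',[(358,298)],14),('bar',[(200,299),(174,300)],15)):
    p=world('w3.png',uv,z);print(n,p.round(0)[:,:2].tolist(),(M.inv().apply(p-o['tool_pos'])).round(1)[:,1:].tolist())
p=world('w1.png',[(322,290),(298,290)],14);print(p.round(0),M.inv().apply(p-o['tool_pos']).round(1))
```

```text
billet [[439.0, -90.0], [477.0, -73.0], [503.0, -123.0], [463.0, -142.0]] [[-22.6, -29.1], [19.0, -29.1], [21.1, 27.4], [-22.6, 28.2]]
disc L/top/w1 [[572.0, -156.0]] [[69.6, 86.2]]
bar [[443.0, -216.0], [423.0, -227.0]] [[-72.1, 86.5], [-95.4, 87.6]]
[[ 603. -146.   14.]
 [ 572. -146.   14.]] [[107.2 102.   90.3]
 [107.2  74.2  77.3]]
```

Well clear, and the billet is centred to about 1 mm. I'll go down, grip at 40 N and lift.

```bash
python3 -m creep '[{"gripper":1,"tx":0.02,"ty":-0.001,"tz":0,"rx":0,"ry":0,"rz":0},{"gripper":1,"tx":0.02,"ty":0,"tz":0,"rx":0,"ry":0,"rz":0},{"gripper":1,"tx":0.02,"ty":0,"tz":0,"rx":0,"ry":0,"rz":0},{"gripper":1,"tx":0.02,"ty":0,"tz":0,"rx":0,"ry":0,"rz":0},{"gripper":1,"tx":0.02,"ty":0,"tz":0,"rx":0,"ry":0,"rz":0},{"gripper":1,"tx":0.012,"ty":0,"tz":0,"rx":0,"ry":0,"rz":0},{"gripper":1,"tx":0.006,"ty":0,"tz":0,"rx":0,"ry":0,"rz":0},{"gripper":1,"tx":0,"ty":0,"tz":0,"rx":0,"ry":0,"rz":0},{"gripper":-1,"tx":0,"ty":0,"tz":0,"rx":0,"ry":0,"rz":0},{"gripper":-1,"tx":0,"ty":0,"tz":0,"rx":0,"ry":0,"rz":0},{"gripper":-1,"tx":0,"ty":0,"tz":0,"rx":0,"ry":0,"rz":0},{"gripper":-1,"tx":0,"ty":0,"tz":0,"rx":0,"ry":0,"rz":0},{"gripper":-1,"tx":0,"ty":0,"tz":0,"rx":0,"ry":0,"rz":0},{"gripper":-1,"tx":0,"ty":0,"tz":0,"rx":0,"ry":0,"rz":0}]' 40
python3 -m creep '[{"gripper":-1,"tx":0,"ty":0,"tz":0,"rx":0,"ry":0,"rz":0},{"gripper":-1,"tx":0,"ty":0,"tz":0,"rx":0,"ry":0,"rz":0},{"gripper":-1,"tx":-0.01,"ty":0,"tz":0,"rx":0,"ry":0,"rz":0},{"gripper":-1,"tx":-0.02,"ty":0,"tz":0,"rx":0,"ry":0,"rz":0},{"gripper":-1,"tx":-0.02,"ty":0,"tz":0,"rx":0,"ry":0,"rz":0},{"gripper":-1,"tx":-0.02,"ty":0,"tz":0,"rx":0,"ry":0,"rz":0},{"gripper":-1,"tx":-0.02,"ty":0,"tz":0,"rx":0,"ry":0,"rz":0},{"gripper":-1,"tx":0,"ty":0,"tz":0,"rx":0,"ry":0,"rz":0}]'
python3 -c "
from h import *
u=np.array([np.cos(np.radians(93)),np.sin(np.radians(93))]);c=np.array([590.5,197])-70*u
print(c);delta([*c,93],3)"
```

```text
t: 2.42
tool_pos: [471.8, -107.8, 4.3]
orientation: [36.8, 89.9, -28.0]
force: [-2.0, -0.4, 6.4]
gripper_width: 0.517
t: 3.08
tool_pos: [473.4, -108.2, 97.1]
orientation: [44.8, 89.7, -20.0]
force: [1.1, -0.2, -1.7]
gripper_width: 0.518
[594.16351694 127.09593257]
t 3.08 pos [ 473.4 -108.2   97.1] F [ 1.1 -0.2 -1.7] w 0.518 heading 25.21
shift [   4.3  209.5 -161.5] rx 0.3877
[[0.006, 0.905, 0.426], [-0.002, 0.426, -0.905], [-1.0, 0.004, 0.004]]
```

```bash
python3 -m creep '[{"gripper":-1,"tx":0,"ty":0,"tz":0,"rx":0.097,"ry":0,"rz":0},{"gripper":-1,"tx":0,"ty":0,"tz":0,"rx":0.097,"ry":0,"rz":0},{"gripper":-1,"tx":0,"ty":0,"tz":0,"rx":0.097,"ry":0,"rz":0},{"gripper":-1,"tx":0,"ty":0,"tz":0,"rx":0.097,"ry":0,"rz":0},{"gripper":-1,"tx":0,"ty":0.0166,"tz":-0.028,"rx":0,"ry":0,"rz":0},{"gripper":-1,"tx":0,"ty":0.0166,"tz":-0.028,"rx":0,"ry":0,"rz":0},{"gripper":-1,"tx":0,"ty":0.0166,"tz":-0.028,"rx":0,"ry":0,"rz":0},{"gripper":-1,"tx":0,"ty":0.0166,"tz":-0.028,"rx":0,"ry":0,"rz":0},{"gripper":-1,"tx":0,"ty":0.0166,"tz":-0.028,"rx":0,"ry":0,"rz":0},{"gripper":-1,"tx":0,"ty":0.0166,"tz":-0.028,"rx":0,"ry":0,"rz":0},{"gripper":-1,"tx":0,"ty":0.0166,"tz":-0.028,"rx":0,"ry":0,"rz":0},{"gripper":-1,"tx":0,"ty":0.0166,"tz":-0.028,"rx":0,"ry":0,"rz":0},{"gripper":-1,"tx":0,"ty":0,"tz":0,"rx":0,"ry":0,"rz":0},{"gripper":-1,"tx":0,"ty":0,"tz":0,"rx":0,"ry":0,"rz":0}]'
python3 - <<'E'
from h import *
delta([594,127,10],3)
snap('wrist','w4.png')
i=cv2.imread('pics/w4.png');cv2.imwrite('pics/w4b.png',cv2.resize(i,(800,600),interpolation=2))
E
```

```text
t: 4.25
tool_pos: [591.8, 124.7, 92.1]
orientation: [-78.1, 89.9, -165.0]
force: [0.3, -0.5, -1.9]
gripper_width: 0.517
t 4.25 pos [591.8 124.7  92.1] F [ 0.3 -0.5 -1.9] w 0.517 heading 3.14
shift [82.1  2.4 -2.2] rx 0.0025
[[-0.001, 0.998, 0.055], [-0.0, 0.055, -0.998], [-1.0, -0.001, 0.0]]
```

View pics/w4b.png

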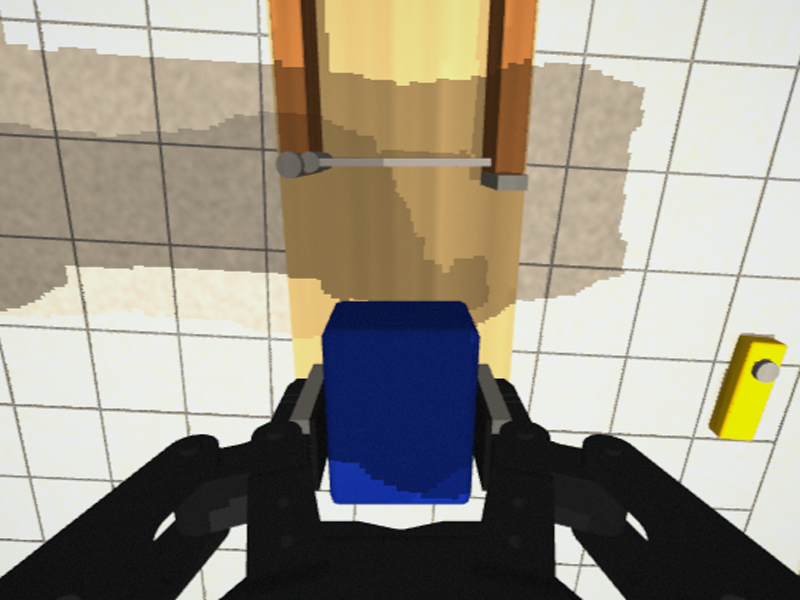

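The billet is held square and level. The flap's top edge runs from (320,162) to (492,162), and the floor edges pass through (292,325), (284,205) and (519,265), (512,375). From these I can refine the tray pose.

Run:
```python
from h import *
k=.7
def W(l,z):return world('w4.png',np.array(l)*k,z)[:,:2].round(1)
print('left edge',W([(297,378),(292,325),(284,205)],5).tolist());print('right',W([(512,375),(519,265)],5).tolist())
print('hinge,post',W([(312,160)],46).tolist(),W([(290,163)],52).tolist(),'free',W([(492,162)],46).tolist())
print('rails inner top L',W([(303,10),(309,150)],40).tolist(),'R',W([(503,10),(495,165)],40).tolist())
print('rails outer top L',W([(272,10),(278,150)],40).tolist(),'R',W([(536,10),(526,165)],40).tolist())
o=get_obs()
```

```text
left edge [[536.4, 78.9], [534.1, 110.4], [531.2, 173.9]]
right [[656.0, 87.3], [651.6, 150.0]]
hinge,post [[552.8, 196.9]] [[545.5, 195.5]] free [[624.0, 200.0]]
rails inner top L [[548.5, 250.3], [550.5, 200.6]] R [[623.0, 254.3], [626.5, 198.9]]
rails outer top L [[536.9, 249.7], [537.9, 199.9]] R [[635.3, 255.0], [639.2, 199.6]]
```

```bash
python3 -m creep '[{"gripper":-1,"tx":0,"ty":0.002,"tz":-0.009,"rx":0,"ry":0,"rz":0},{"gripper":-1,"tx":0.02,"ty":0,"tz":0,"rx":0,"ry":0,"rz":0},{"gripper":-1,"tx":0.02,"ty":0,"tz":0,"rx":0,"ry":0,"rz":0},{"gripper":-1,"tx":0.015,"ty":0,"tz":0,"rx":0,"ry":0,"rz":0},{"gripper":-1,"tx":0.01,"ty":0,"tz":0,"rx":0,"ry":0,"rz":0},{"gripper":-1,"tx":0.01,"ty":0,"tz":0,"rx":0,"ry":0,"rz":0},{"gripper":-1,"tx":0,"ty":0,"tz":0,"rx":0,"ry":0,"rz":0},{"gripper":-1,"tx":0,"ty":0,"tz":0,"rx":0,"ry":0,"rz":0},{"gripper":-1,"tx":0,"ty":0,"tz":0,"rx":0,"ry":0,"rz":0}]'
python3 -c "
from h import *
delta([593.1,133.7,9.5],3.2)"
```

```text
t: 5.05
tool_pos: [594.3, 132.2, 19.1]
orientation: [93.8, 89.9, 6.8]
force: [-0.3, 0.6, -2.5]
gripper_width: 0.521
t 5.05 pos [594.3 132.2  19.1] F [-0.3  0.6 -2.5] w 0.521 heading 2.96
shift [ 9.6 -1.1 -1.6] rx -0.0042
[[0.001, 0.999, 0.052], [0.0, 0.052, -0.999], [-1.0, 0.001, -0.0]]
```

```bash
python3 -m creep '[{"gripper":-1,"tx":0.004,"ty":-0.001,"tz":-0.0015,"rx":-0.004,"ry":0,"rz":0},{"gripper":-1,"tx":0.003,"ty":0,"tz":0,"rx":0,"ry":0,"rz":0},{"gripper":-1,"tx":0.002,"ty":0,"tz":0,"rx":0,"ry":0,"rz":0},{"gripper":-1,"tx":0,"ty":0,"tz":0,"rx":0,"ry":0,"rz":0},{"gripper":-1,"tx":0,"ty":0,"tz":0,"rx":0,"ry":0,"rz":0}]'
```

```text
t: 5.47
tool_pos: [592.7, 133.8, 9.4]
orientation: [101.7, 90.0, 14.9]
force: [0.9, 0.7, -1.8]
gripper_width: 0.516
```

```bash
python3 -m creep '[{"gripper":-1,"tx":0.001,"ty":0,"tz":0,"rx":0,"ry":0,"rz":0},{"gripper":-1,"tx":0,"ty":0,"tz":0,"rx":0,"ry":0,"rz":0},{"gripper":-1,"tx":0,"ty":0,"tz":0,"rx":0,"ry":0,"rz":0}]'
python3 -c "
from h import *
for i in range(1):print(get_obs()['force'])"
```

```text
t: 5.72
tool_pos: [592.7, 133.9, 9.3]
orientation: [97.7, 90.0, 10.9]
force: [-2.2, 0.1, 5.8]
gripper_width: 0.517
[-2.17907548  0.1192692   5.81548113]
```

```bash
python3 -m creep '[{"gripper":0.6,"tx":0,"ty":0,"tz":0,"rx":0,"ry":0,"rz":0},{"gripper":0.6,"tx":0,"ty":0,"tz":0,"rx":0,"ry":0,"rz":0},{"gripper":0.6,"tx":0,"ty":0,"tz":0,"rx":0,"ry":0,"rz":0},{"gripper":0.6,"tx":0,"ty":0,"tz":0,"rx":0,"ry":0,"rz":0},{"gripper":0.6,"tx":-0.02,"ty":0,"tz":0,"rx":0,"ry":0,"rz":0},{"gripper":0.6,"tx":-0.02,"ty":0,"tz":0,"rx":0,"ry":0,"rz":0},{"gripper":0.6,"tx":-0.02,"ty":0,"tz":0,"rx":0,"ry":0,"rz":0},{"gripper":0.6,"tx":0,"ty":0,"tz":0,"rx":0,"ry":0,"rz":0},{"gripper":-0.7,"tx":0,"ty":0,"tz":0.02,"rx":0,"ry":0,"rz":0},{"gripper":-0.7,"tx":0,"ty":0,"tz":0.02,"rx":0,"ry":0,"rz":0},{"gripper":-0.7,"tx":0,"ty":0,"tz":0.02,"rx":0,"ry":0,"rz":0},{"gripper":-0.7,"tx":0,"ty":0,"tz":0,"rx":0,"ry":0,"rz":0},{"gripper":-0.7,"tx":0,"ty":0,"tz":0,"rx":0,"ry":0,"rz":0},{"gripper":-0.7,"tx":0,"ty":0,"tz":0,"rx":0,"ry":0,"rz":0}]'
python3 - <<'E'
from h import *
u=np.array([np.cos(np.radians(93.2)),np.sin(np.radians(93.2))])
delta([*(np.array([589.5,198.6])-120*u),12],3.2)
snap('wrist','w5.png')
i=cv2.imread('pics/w5.png');cv2.imwrite('pics/w5b.png',cv2.resize(i,(800,600),interpolation=2))
E
```

```text
t: 6.88
tool_pos: [595.6, 74.1, 67.8]
orientation: [-127.2, 90.0, 146.0]
force: [0.3, 0.4, 0.2]
gripper_width: 0.15
t 6.88 pos [595.6  74.1  67.8] F [0.3 0.4 0.2] w 0.15 heading 3.2
shift [55.8  0.9 -4.6] rx -0.0
[[-0.001, 0.998, 0.056], [0.0, 0.056, -0.998], [-1.0, -0.001, -0.001]]
```

View pics/w5b.png

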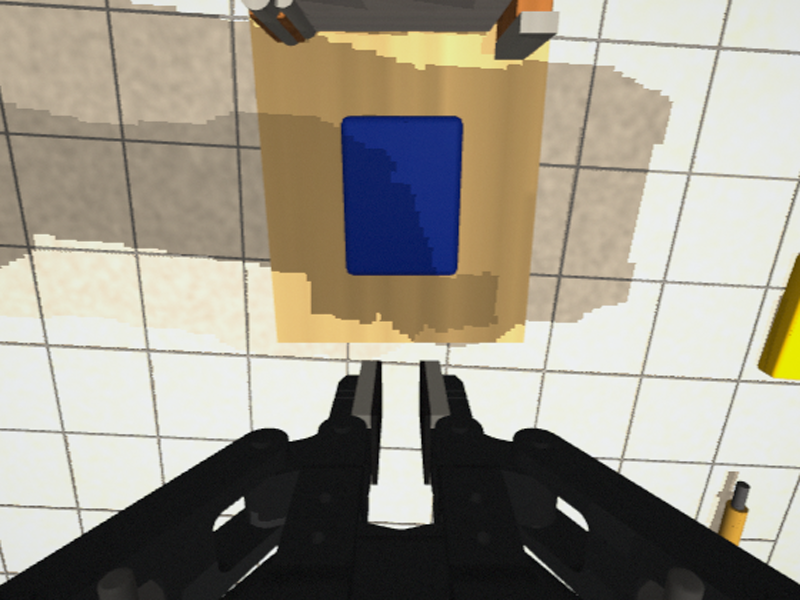

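The billet lies flat on the apron at (403,195), centred and square to it. The nearly shut fingers stand behind it at (400,390). I'll lower them and push in short calls.

```bash
python3 -m creep '[{"gripper":-0.7,"tx":0.015,"ty":0.001,"tz":0,"rx":0,"ry":0,"rz":0},{"gripper":-0.7,"tx":0.015,"ty":0,"tz":0,"rx":0,"ry":0,"rz":0},{"gripper":-0.7,"tx":0.015,"ty":0,"tz":0,"rx":0,"ry":0,"rz":0},{"gripper":-0.7,"tx":0.01,"ty":0,"tz":0,"rx":0,"ry":0,"rz":0},{"gripper":-0.7,"tx":0,"ty":0,"tz":0,"rx":0,"ry":0,"rz":0},{"gripper":-0.7,"tx":0,"ty":0,"tz":0,"rx":0,"ry":0,"rz":0},{"gripper":-0.7,"tx":0,"ty":0,"tz":-0.006,"rx":0,"ry":0,"rz":0},{"gripper":-0.7,"tx":0,"ty":0,"tz":-0.006,"rx":0,"ry":0,"rz":0},{"gripper":-0.7,"tx":0,"ty":0,"tz":-0.006,"rx":0,"ry":0,"rz":0},{"gripper":-0.7,"tx":0,"ty":0,"tz":-0.005,"rx":0,"ry":0,"rz":0},{"gripper":-0.7,"tx":0,"ty":0,"tz":-0.005,"rx":0,"ry":0,"rz":0},{"gripper":-0.7,"tx":0,"ty":0,"tz":-0.005,"rx":0,"ry":0,"rz":0},{"gripper":-0.7,"tx":0,"ty":0,"tz":-0.005,"rx":0,"ry":0,"rz":0},{"gripper":-0.7,"tx":0,"ty":0,"tz":0,"rx":0,"ry":0,"rz":0}]'
python3 -m creep '[{"gripper":-0.7,"tx":0,"ty":0,"tz":-0.005,"rx":0,"ry":0,"rz":0},{"gripper":-0.7,"tx":0,"ty":0,"tz":-0.005,"rx":0,"ry":0,"rz":0},{"gripper":-0.7,"tx":0,"ty":0,"tz":-0.005,"rx":0,"ry":0,"rz":0},{"gripper":-0.7,"tx":0,"ty":0,"tz":-0.005,"rx":0,"ry":0,"rz":0},{"gripper":-0.7,"tx":0,"ty":0,"tz":-0.005,"rx":0,"ry":0,"rz":0},{"gripper":-0.7,"tx":0,"ty":0,"tz":-0.005,"rx":0,"ry":0,"rz":0},{"gripper":-0.7,"tx":0,"ty":0,"tz":-0.005,"rx":0,"ry":0,"rz":0},{"gripper":-0.7,"tx":0,"ty":0,"tz":-0.005,"rx":0,"ry":0,"rz":0},{"gripper":-0.7,"tx":0,"ty":0,"tz":-0.005,"rx":0,"ry":0,"rz":0},{"gripper":-0.7,"tx":0,"ty":0,"tz":-0.005,"rx":0,"ry":0,"rz":0}]'
python3 - <<'E'
from h import *
u=np.array([np.cos(np.radians(93.2)),np.sin(np.radians(93.2))])
delta([*(np.array([589.5,198.6])+77*u),12],3.2)
snap('wrist','w6.png')
i=cv2.imread('pics/w6.png');cv2.imwrite('pics/w6b.png',cv2.resize(i,(800,600),interpolation=2))
E
```

```text
t: 8.1
tool_pos: [594.8, 113.1, 13.4]
orientation: [163.3, 89.9, 76.6]
force: [-0.1, 0.4, 0.2]
gripper_width: 0.15
t: 8.93
tool_pos: [592.0, 162.2, 13.2]
orientation: [126.6, 90.0, 39.8]
force: [1.4, -2.6, 0.1]
gripper_width: 0.15
t 8.93 pos [592.  162.2  13.2] F [ 1.4 -2.6  0.1] w 0.15 heading 3.2
shift [   1.2   -0.5 -113.5] rx -0.0
[[0.0, 0.998, 0.056], [0.0, 0.056, -0.998], [-1.0, 0.0, -0.0]]
```

View pics/w6b.png

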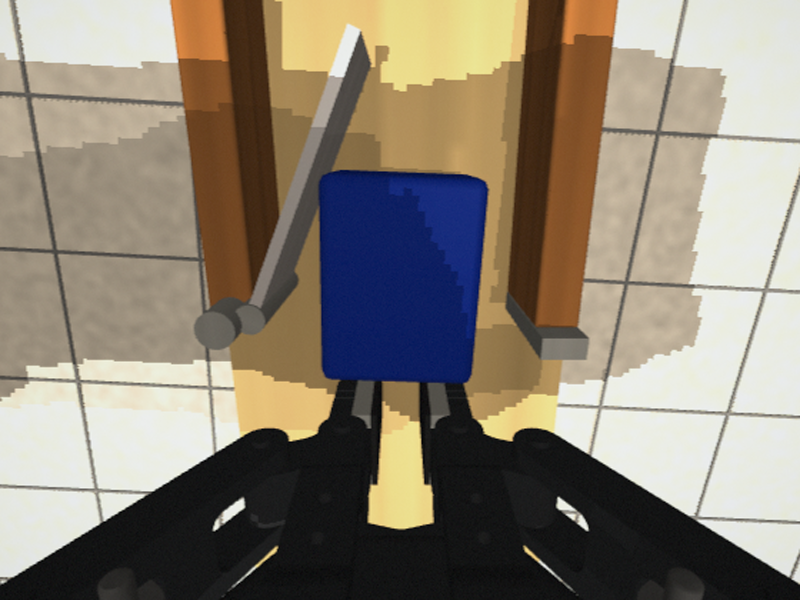

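The billet is going square through the gate. The flap, hinged at (250,315) with its free edge at (355,40), rides on the billet's left front corner, and the push force is about 3 N. About 113 mm remain.

```bash
python3 -m creep '[{"gripper":-0.7,"tx":0,"ty":0,"tz":-0.006,"rx":0,"ry":0,"rz":0},{"gripper":-0.7,"tx":0,"ty":0,"tz":-0.006,"rx":0,"ry":0,"rz":0},{"gripper":-0.7,"tx":0,"ty":0,"tz":-0.006,"rx":0,"ry":0,"rz":0},{"gripper":-0.7,"tx":0,"ty":0,"tz":-0.006,"rx":0,"ry":0,"rz":0},{"gripper":-0.7,"tx":0,"ty":0,"tz":-0.006,"rx":0,"ry":0,"rz":0},{"gripper":-0.7,"tx":0,"ty":0,"tz":-0.006,"rx":0,"ry":0,"rz":0},{"gripper":-0.7,"tx":0,"ty":0,"tz":-0.006,"rx":0,"ry":0,"rz":0},{"gripper":-0.7,"tx":0,"ty":0,"tz":-0.006,"rx":0,"ry":0,"rz":0},{"gripper":-0.7,"tx":0,"ty":0,"tz":-0.006,"rx":0,"ry":0,"rz":0},{"gripper":-0.7,"tx":0,"ty":0,"tz":-0.006,"rx":0,"ry":0,"rz":0},{"gripper":-0.7,"tx":0,"ty":0,"tz":-0.006,"rx":0,"ry":0,"rz":0},{"gripper":-0.7,"tx":0,"ty":0,"tz":-0.006,"rx":0,"ry":0,"rz":0},{"gripper":-0.7,"tx":0,"ty":0,"tz":0,"rx":0,"ry":0,"rz":0}]'
python3 -m creep '[{"gripper":-0.7,"tx":0,"ty":0,"tz":-0.005,"rx":0,"ry":0,"rz":0},{"gripper":-0.7,"tx":0,"ty":0,"tz":-0.005,"rx":0,"ry":0,"rz":0},{"gripper":-0.7,"tx":0,"ty":0,"tz":-0.005,"rx":0,"ry":0,"rz":0},{"gripper":-0.7,"tx":0,"ty":0,"tz":-0.005,"rx":0,"ry":0,"rz":0},{"gripper":-0.7,"tx":0,"ty":0,"tz":-0.005,"rx":0,"ry":0,"rz":0},{"gripper":-0.7,"tx":0,"ty":0,"tz":-0.005,"rx":0,"ry":0,"rz":0},{"gripper":-0.7,"tx":0,"ty":0,"tz":-0.005,"rx":0,"ry":0,"rz":0},{"gripper":-0.7,"tx":0,"ty":0,"tz":-0.004,"rx":0,"ry":0,"rz":0},{"gripper":-0.7,"tx":0,"ty":0,"tz":-0.003,"rx":0,"ry":0,"rz":0},{"gripper":-0.7,"tx":0,"ty":0,"tz":0,"rx":0,"ry":0,"rz":0},{"gripper":-0.7,"tx":0,"ty":0,"tz":0,"rx":0,"ry":0,"rz":0}]'
python3 - <<'E'
from h import *
u=np.array([np.cos(np.radians(93.2)),np.sin(np.radians(93.2))])
delta([*(np.array([589.5,198.6])+77*u),12],3.2)
snap('wrist','w7.png')
i=cv2.imread('pics/w7.png');cv2.imwrite('pics/w7b.png',cv2.resize(i,(800,600),interpolation=2))
E
```

```text
t: 10.07
tool_pos: [587.7, 235.4, 13.3]
orientation: [-173.6, 89.9, 99.7]
force: [0.2, -1.0, 0.5]
gripper_width: 0.151
t: 10.98
tool_pos: [585.1, 276.1, 13.2]
orientation: [-140.9, 89.9, 132.3]
force: [0.2, -0.0, 0.3]
gripper_width: 0.15
t 10.98 pos [585.1 276.1  13.2] F [ 0.2 -0.   0.3] w 0.15 heading 3.24
shift [1.2 0.  0.7] rx 0.0008
[[-0.001, 0.998, 0.057], [0.001, 0.057, -0.998], [-1.0, -0.001, -0.001]]
```

View pics/w7b.png

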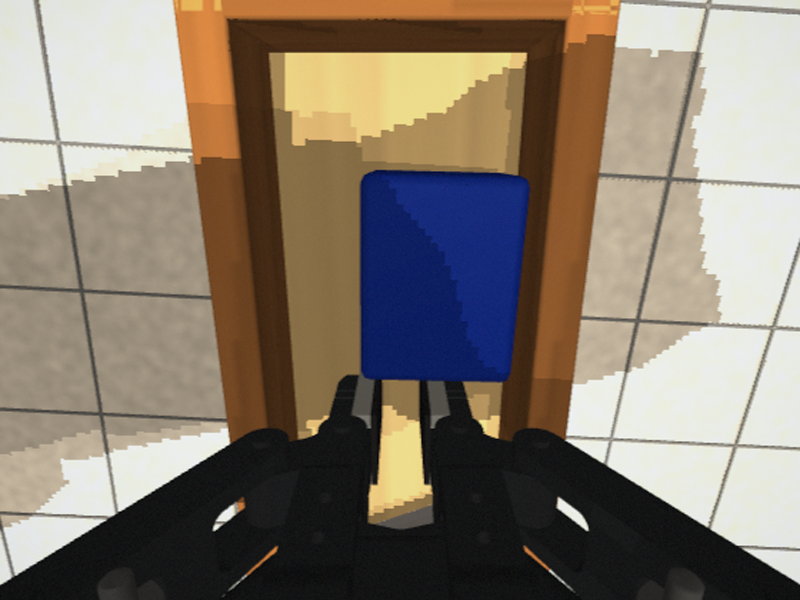

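The billet lies flat and square in the pen, shifted slightly towards the right rail, with its rear face at v≈380. I'll ease off 2 mm, lift straight out, move back and check the flap.

```bash
python3 -m creep '[{"gripper":-0.7,"tx":0,"ty":0,"tz":0.002,"rx":0,"ry":0,"rz":0},{"gripper":-0.7,"tx":0,"ty":0,"tz":0,"rx":0,"ry":0,"rz":0},{"gripper":-0.7,"tx":-0.01,"ty":0,"tz":0,"rx":0,"ry":0,"rz":0},{"gripper":-0.7,"tx":-0.02,"ty":0,"tz":0,"rx":0,"ry":0,"rz":0},{"gripper":-0.7,"tx":-0.03,"ty":0,"tz":0,"rx":0,"ry":0,"rz":0},{"gripper":-0.7,"tx":-0.03,"ty":0,"tz":0,"rx":0,"ry":0,"rz":0},{"gripper":-0.7,"tx":-0.03,"ty":0,"tz":0,"rx":0,"ry":0,"rz":0},{"gripper":-0.7,"tx":-0.02,"ty":0,"tz":0.02,"rx":0,"ry":0,"rz":0},{"gripper":-0.7,"tx":0,"ty":0,"tz":0.03,"rx":0,"ry":0,"rz":0},{"gripper":-0.7,"tx":0,"ty":0,"tz":0.03,"rx":0,"ry":0,"rz":0},{"gripper":-0.7,"tx":0,"ty":0,"tz":0.03,"rx":0,"ry":0,"rz":0},{"gripper":-0.7,"tx":0,"ty":0,"tz":0,"rx":0,"ry":0,"rz":0},{"gripper":-0.7,"tx":0,"ty":0,"tz":0,"rx":0,"ry":0,"rz":0},{"gripper":-0.7,"tx":0,"ty":0,"tz":0,"rx":0,"ry":0,"rz":0}]'
python3 - <<'E'
from h import *
snap('wrist','w8.png')
i=cv2.imread('pics/w8.png');cv2.imwrite('pics/w8b.png',cv2.resize(i,(800,600),interpolation=2))
E
```

```text
t: 12.2
tool_pos: [592.0, 163.9, 153.9]
orientation: [143.2, 89.9, 56.4]
force: [1.3, -1.3, 0.1]
gripper_width: 0.15
```

View pics/w8b.png

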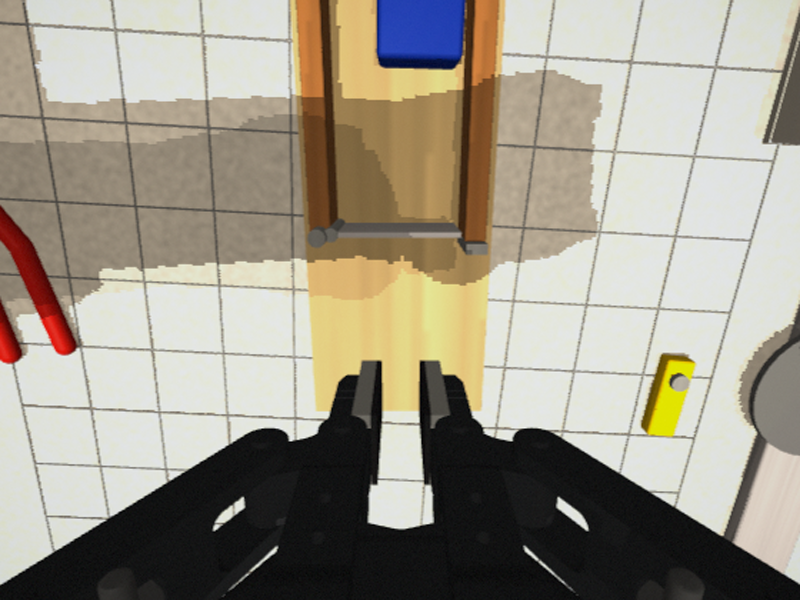

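The flap looks shut, running from (335,230) to (460,235), with the billet behind it (rear edge at v≈65). I'll check the numbers.

Run:
```python
from h import *
a=np.radians(93.2);u=np.array([np.cos(a),np.sin(a)]);v=np.array([-u[1],u[0]])
def T(l,z):
    p=world('w8.png',np.array(l)*.7,z)[:,:2]-[589.5,198.6];return np.c_[p@u,p@v].round(1).tolist()
print('flap top far edge',T([(345,224),(455,231)],46),'near',T([(345,235),(458,237)],46))
print('billet rear top',T([(380,60),(461,63)],35),'floor',T([(383,65),(458,68)],5))
i=cv2.imread('pics/w8.png')[140:185,215:350];cv2.imwrite('pics/w8c.png',cv2.resize(i,None,fx=5.9,fy=5.9,interpolation=2))
```

```text
flap top far edge [[5.5, 29.6], [1.6, -30.7]] near [[-0.6, 29.9], [-1.8, -32.5]]
billet rear top [[88.3, 9.8], [86.9, -32.1]] floor [[91.1, 9.3], [89.5, -34.1]]
```

View pics/w8c.png

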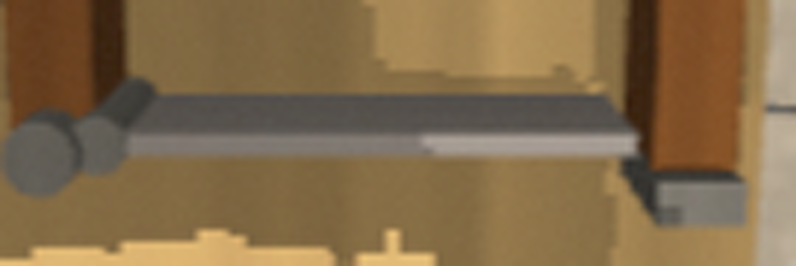

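The flap is straight across and on its stop. The billet's rear is at tray x ≈ 88 mm, past the 75 mm needed, and the robot is clear.

```bash
python3 -c "
from cell import ctrl; print(ctrl.sign_off())"
```

```text
the job is handed in; nothing more can be done
None
```

The glass billet is in the pen with the flap shut behind it, and I handed the job in at about 12 s.

I gripped the billet across its 45 mm sides and laid it flat and square on the apron. I then pushed it through the gate from behind with the nearly shut fingers. The readings I took during the push showed about 3 N or less.

**Last checks, from the wrist camera after backing off:**
- **Billet:** it lies flat, with its rear edge at about x = 88 mm in the tray frame, past the 75 mm the flap needs.
- **Flap:** it is straight across the gate, within a degree or two and the camera's accuracy of about 2 mm.
- **Robot:** it was touching nothing; the force reading was within about 2 N of zero.

**Off-centre:** the flap pushed the billet about 11 mm towards the right rail, and it lies beside that rail.

One move was refused early on because its rows lacked some of the keys; nothing moved, and I sent it again complete. No check failed or disagreed.

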